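# Lay the glaze test tiles on the sloping sample stand

## Task

Put the three glaze test tiles on the sloping sample stand, each below the chip of its own colour: two lie on the table among the pots, and the yellow one has been left in the blue tile's place. Every tile must end glaze up, flat on the sloping face, squarely inside its outline with a short edge down against the ledge (either short edge). Lay them down gently, without dropping them, and leave the pots, jar and bottle where they stand.

Things in the scene. Friction and masses are not known exactly. Their poses are not given: they have to be found in the camera images.
- red_tile: glaze test tile, a terracotta slab 34 (its x) x 52 (its y) x 8 mm (its z) with a red glazed patch on top; origin at the centre of its underside, z out of the glazed face; it starts flat on the table, glaze up, among the pots
- blue_tile: glaze test tile, a terracotta slab 34 (its x) x 52 (its y) x 8 mm (its z) with a blue glazed patch on top; origin at the centre of its underside, z out of the glazed face; it starts flat on the table, glaze up, among the pots
- yellow_tile: glaze test tile, a terracotta slab 34 (its x) x 52 (its y) x 8 mm (its z) with a yellow glazed patch on top; origin at the centre of its underside, z out of the glazed face; it starts in the wrong place, on the stand in the blue chip's place
- red_seat (a point): place of the red tile, below the red chip (glazed bar 36 x 18 mm, 4 mm proud): the point of the sloping face where the centre of its underside belongs. x points up the slope, y along the ledge, z out of the face (30 degrees from vertical). The ledge's upper side lies 26.5 mm below this point along x, the chip begins 38.5 mm above. The order of the chips varies
- blue_seat (a point): place of the blue tile, below the blue chip (glazed bar 36 x 18 mm, 4 mm proud): the point of the sloping face where the centre of its underside belongs. x points up the slope, y along the ledge, z out of the face (30 degrees from vertical). The ledge's upper side lies 26.5 mm below this point along x, the chip begins 38.5 mm above. The order of the chips varies
- yellow_seat (a point): place of the yellow tile, below the yellow chip (glazed bar 36 x 18 mm, 4 mm proud): the point of the sloping face where the centre of its underside belongs. x points up the slope, y along the ledge, z out of the face (30 degrees from vertical). The ledge's upper side lies 26.5 mm below this point along x, the chip begins 38.5 mm above. The order of the chips varies
- stand: fixed plywood stand, 282 mm wide (y), 110 deep (x), 72 high; origin on the table under its middle, low front to -x. Its flat face slopes up at 30 degrees, 105 mm long, low edge 18 mm above the table. Three outlined tile places side by side, 88 mm apart, along one dark ledge 6 mm proud at the low edge. It stands left or right of the middle, the pots on the other side
- ware_pot: round unglazed pale terracotta jar, 62 mm across, 64 high; origin under its centre; loose, not to be disturbed
- green_pot: paint pot with a green rim, 60 mm across, 48 high; origin under its centre; loose, not to be disturbed
- violet_pot: paint pot with a violet rim, 62 mm across, 44 high; origin under its centre; loose, not to be disturbed
- white_pot: paint pot with a white rim, 60 mm across, 45 high; origin under its centre; loose, not to be disturbed
- orange_pot: paint pot with an orange-red rim, 60 mm across, 47 high; origin under its centre; loose, not to be disturbed
- bottle: squat tan bottle-shaped vase with painted rings, 53 mm across, 67 high, in front of the work near the middle; origin under its centre; loose, not to be disturbed

How it is judged:
By the outcome, as a careful person would: the job done as asked, in the order asked, and still so for the second after the job is handed in, with the robot touching nothing.
It also fails if it takes over 64 s, if anything falls off the work surface, if the arm or the gripper's body presses on something with over 40 N, if the wrist force passes 120 N, or if a joint passes its speed limit or range.

## Robot

A 7-joint arm with a two-finger parallel gripper is mounted at the origin on the work surface; the furniture and walls round the work are solid. World frame = base frame: x ahead of the robot, y to its left, z up, the work surface at z = 0. Lengths are in mm, angles in rad, forces in N, time in s.
With the tool pointing down it reaches from about 400 to 850 mm from the base axis. Payload 10.4 kg.
Tool frame: the origin (TCP) lies between the finger pads; the fingertips stand nose_length ahead of it and the grasp point (between the pads) is the TCP (nose_length is the distance from the TCP to the fingertips, in mm); z points along the fingers, y is the line along which they close (so a half turn about z gives the same grasp; the last joint's range is limited). The gripper opens to 85 mm and grips with 20 to 120 N. Pads are 22 mm wide; open, the fingers measure 114 mm over their backs; the gripper's body (76 mm by 85 mm) begins 54 mm behind the grasp point. The pads swing forward as they close: fully open they stand 13 mm farther back than shut.
Start: joints at [1.159, 0.332, -0.065, 1.46, 0.022, 1.35, -0.088], TCP at [236.946, -578.365, 250.338] pointing down, gripper open.
Joint ranges: [-2.6, 2.6], [-0.5, 2.12], [-1.47, 1.34], [0.16, 2.42], [-1.27, 4.41], [0.06, 2.06], [-2.6, 2.6]. Speed limits (rad/s): [2.22, 2.22, 2.79, 2.79, 3.14, 3.14, 3.14].

## Interface

Orientations are given as a unit quaternion [w, x, y, z].
In Python, from workcell import * gives the robot as it stands. The module is installed in compiled form; this text tells all that it offers. Calls block until the motion is done:
- movep(position, orientation): joint-space move of the TCP to a pose.
- servo_line(position, frame=None, speed=150): straight line of the TCP; frame=None keeps the orientation; speed is the mean speed in mm/s.
- goto_joints(angles): joint-space move.
- move_gripper(opening, squeeze=None): finger opening in mm; squeeze is the grip in N (None keeps the last); returns when the fingers have stopped.
- pause(seconds).
- inverse_kinematics(position, orientation): joint angles nearest the present ones, or None.
- get_image(name): name is "scene" or "top" or "wrist"; returns a dict with "pixels" (384x512x3 uint8, red, green, blue), "fx", "fy", "cx", "cy" (pixels), "R" (3x3) and "t" (3): a world point X has camera coordinates R X + t; the wrist camera has in their place "T_tool_cam" (4x4, takes a point from camera to tool coordinates, whose origin is the TCP and whose axes are the flange's). Camera axes: x right, y down, z forward; pixel columns grow to the right and rows downward; lengths in mm; the calibration is good to about 2 mm. The wrist camera is an equidistant fisheye: a pixel r from the principal point sees the ray r / f radians off the axis. A picture is of the moment at which its call begins: read the wrist's pose just before it. There is no depth.
A pose or a line that the arm cannot do raises Unreachable and nothing moves.
- sign_off(): hands the job in; it is judged then, once.
Readings, each from a call of its own:
- current_time(): time.
- current_joint_positions(): joint angles.
- current_qd(): joint speeds.
- current_joint_efforts(): joint torques, N m.
- current_tcp_pos(): TCP position.
- current_tool_rot(): TCP orientation.
- current_force(): force on the tool from outside, world axes, zero at the start.
- current_ft_torque(): the same for the moment, N m.
- current_opening(): finger opening in mm.
- current_gripper_force(): force on a finger pad.
Only numpy, scipy, OpenCV 4.12 (cv2) and the standard library are available. Lean on these libraries where they do the work, as an engineer would, in place of code of your own. Each camera call takes 0.05 s, during which the arm holds its last target. There are 200 camera calls.

## Working session

There is one attempt and no reset: what is moved stays moved. The work goes in short steps, each a Python script; the robot and the scene stay as the last script left them, time stands still between calls to the robot, and variables do not carry over. Pictures are saved under pics/ and viewed, at most 10 in all, crops included, and the job is handed in when it is done.

```bash
mkdir -p pics; ls; python3 - <<'E'
from workcell import *
import numpy as np, cv2
for n in ["scene","top"]:
    d=get_image(n); cv2.imwrite(f"pics/{n}0.png",cv2.resize(d["pixels"][...,::-1],(800,600),interpolation=cv2.INTER_CUBIC))
    cv2.imwrite(f"pics/{n}0_raw.png",d["pixels"][...,::-1])
    print(n,d["fx"],d["fy"],d["cx"],d["cy"],np.round(d["R"],4).tolist(),np.round(d["t"],1).tolist())
d=get_image("wrist");print(d["fx"],d["cx"],d["cy"],np.round(d["T_tool_cam"],4).tolist())
print(current_time(),current_tool_rot(),current_opening(),nose_length if 'nose_length' in globals() else None)
E
```

```text
pics
scene 348.9987859113905 348.9987859113905 260.7949508386224 193.04629614510227 [[0.4918, -0.8705, -0.0182], [-0.5672, -0.3045, -0.7652], [0.6606, 0.3867, -0.6435]] [-272.9, 346.6, 540.5]
top 492.4764844067393 492.4764844067393 263.786807066986 191.50372123049445 [[0.0009, -1.0, -0.0055], [-0.9897, -0.0001, -0.1433], [0.1433, 0.0056, -0.9897]] [12.1, 518.2, 1058.7]
297.3186396354542 255.3933411796733 194.00726773463666 [[-0.0006, -0.9559, -0.2937, 73.548], [1.0, -0.0004, -0.0007, 0.044], [0.0006, -0.2937, 0.9559, -123.2522], [0.0, 0.0, 0.0, 1.0]]
0.15 [-5.29292490e-04  9.81163163e-01  1.93180106e-01 -1.21783910e-04] 85.61780432371057 19.0
```

View pics/top0.png

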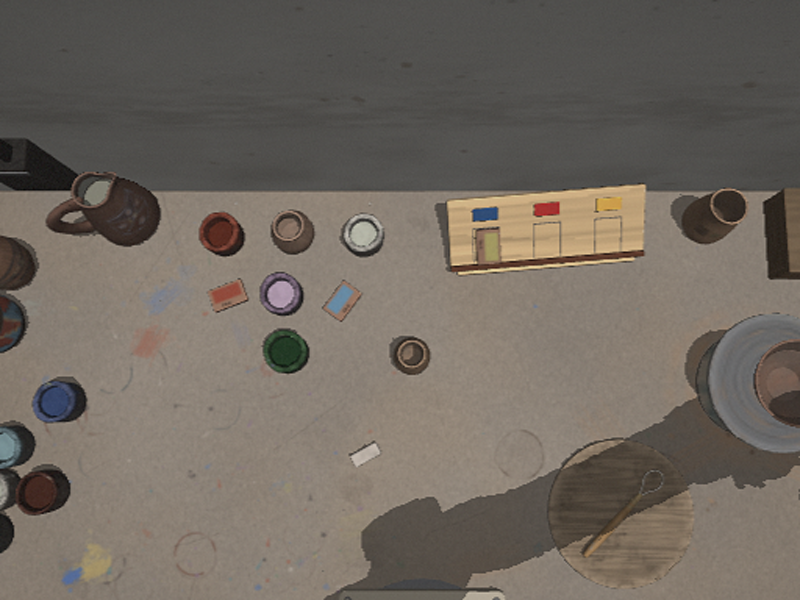

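View pics/scene0.png

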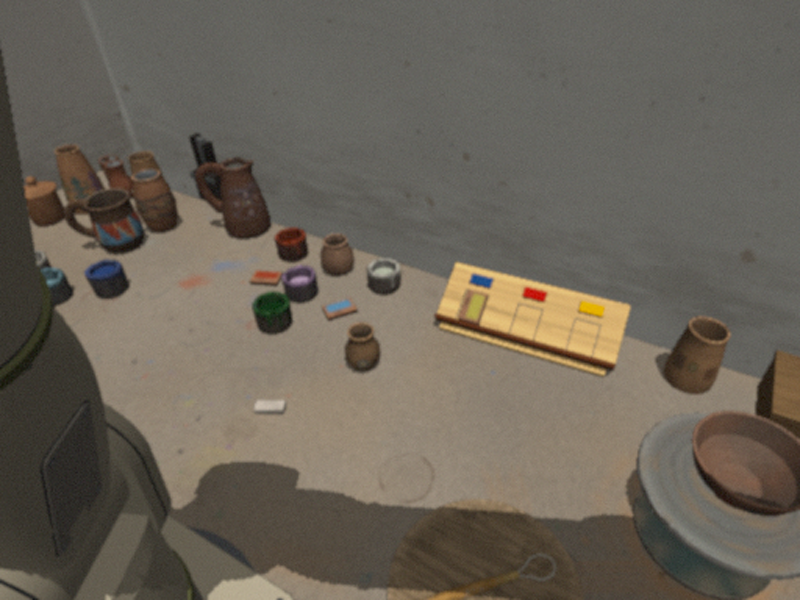

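Top view (800-wide): the stand is on the right, with chips left to right blue (485,214), red (546,209) and yellow (608,204). The yellow tile is in the blue place (488,245). Red tile (227,295) and blue tile (342,299) lie either side of the violet pot (281,293), and the bottle is at (411,355).

```bash
cat > h.py <<'E'
from workcell import *
import numpy as np, cv2
from scipy.spatial.transform import Rotation as Rn
def rot(q): return Rn.from_quat(np.roll(q,-1)).as_matrix()
def quat(M): return np.roll(Rn.from_matrix(M).as_quat(),1)
def shot(name,save=None):
    if name=="wrist": p,q=np.array(current_tcp_pos()),current_tool_rot()
    d=get_image(name)
    d["name"]=name
    if name=="wrist":
        T=np.array(d["T_tool_cam"]);Rw=rot(q)
        d["C"]=p+Rw@T[:3,3]; d["A"]=Rw@T[:3,:3]
    else:
        R=np.array(d["R"]);d["A"]=R.T;d["C"]=-R.T@np.array(d["t"])
    if save: cv2.imwrite(save,d["pixels"][...,::-1])
    return d
def ray(d,uv):
    uv=np.atleast_2d(uv).astype(float)
    x=(uv[:,0]-d["cx"])/d["fx"];y=(uv[:,1]-d["cy"])/d["fy"]
    if d["name"]=="wrist":
        r=np.hypot(x,y)+1e-12
        v=np.c_[x*np.sin(r)/r,y*np.sin(r)/r,np.cos(r)]
    else: v=np.c_[x,y,np.ones_like(x)]
    v=v@d["A"].T
    return v/np.linalg.norm(v,axis=1)[:,None]
def proj(d,X):
    v=(np.atleast_2d(X)-d["C"])@d["A"]
    if d["name"]=="wrist":
        s=np.hypot(v[:,0],v[:,1]);k=np.arctan2(s,v[:,2])/(s+1e-12)
    else: k=1/v[:,2]
    return np.c_[d["cx"]+d["fx"]*v[:,0]*k,d["cy"]+d["fy"]*v[:,1]*k]
def onplane(d,uv,p0,n):
    v=ray(d,uv);return d["C"]+v*(((p0-d["C"])@n)/(v@n))[:,None]
def tri(views):  # [(d,uv)] single point
    S=np.zeros((3,3));b=np.zeros(3)
    for d,uv in views:
        v=ray(d,uv)[0];P=np.eye(3)-np.outer(v,v);S+=P;b+=P@d["C"]
    return np.linalg.solve(S,b)
HSV={"blue":[(98,110,60),(118,255,255)],"yellow":[(22,140,120),(32,255,255)],"red":[(172,130,60),(180,255,255)]}
def blobs(d,lo,hi,amin=20,amax=6000):
    h=cv2.cvtColor(d["pixels"],cv2.COLOR_RGB2HSV);lo=np.array(lo);hi=np.array(hi)
    m=cv2.inRange(h,lo,hi)
    n,l,s,c=cv2.connectedComponentsWithStats(m)
    return [(c[i],s[i,4],(l==i).astype(np.uint8),h[l==i].mean(0).round()) for i in range(1,n) if amin<=s[i,4]<=amax]
E
python3 - <<'E'
from h import *
for n in ["top","scene"]:
    d=shot(n); h=cv2.cvtColor(d["pixels"],cv2.COLOR_RGB2HSV);s=.64
    pts={"top":dict(chB=(485,214),chR=(546,209),chY=(608,204),tY=(490,247),tR=(227,295),tB=(342,299),tableR=(300,400),orange=(221,233)),
     "scene":dict(chB=(481,281),chR=(535,295),chY=(592,309),tY=(473,306),tR=(265,277),tB=(340,308))}[n]
    for k,(u,v) in pts.items(): 
        u,v=int(u*s),int(v*s); print(n,k,np.median(h[v-1:v+2,u-1:u+2].reshape(-1,3),0))
        if k[:2]=="ch" or k[0]=="t" and k!="tableR":
            m0=np.median(h[v-1:v+2,u-1:u+2].reshape(-1,3),0)
            dh=np.abs((h[...,0].astype(int)-m0[0]+90)%180-90)
            m=((dh<7)&(abs(h[...,1]-m0[1])<50)&(abs(h[...,2]-m0[2])<50)).astype(np.uint8)
            N,l,st,c=cv2.connectedComponentsWithStats(m);i=l[v,u];print("   ",c[i].round(2),st[i])
            if n=="top" and k[0]=="t": 
                ct=np.argwhere(l==i)[:,::-1].astype(float);W=onplane(d,ct,np.array([0,0,8.]),np.array([0,0,1.]))
                r=cv2.minAreaRect(W[:,:2].astype(np.float32));print("   rect",r,W.mean(0))
E
```

```text
top chB [108. 145. 116.]
    [310.07 136.7 ] [303 133  15   9 112]
top chR [  1. 178. 162.]
    [349.5  133.34] [342 129  16   9 123]
top chY [ 19. 159. 203.]
    [389.51 129.97] [382 126  16   9 125]
top tY [ 25. 102. 162.]
    [314.08 157.47] [310 149   9  18 157]
   rect ((601.7667846679688, -103.27416229248047), (18.489940643310547, 40.2115364074707), 89.28231048583984) [ 601.80253551 -103.43027801    8.        ]
top tR [  5. 149. 145.]
    [144.43 187.03] [135 180  20  15 178]
   rect ((532.8558959960938, 285.5289611816406), (21.37921905517578, 44.73171615600586), 21.03946304321289) [532.74483978 286.10202814   8.        ]
top tB [102.  94. 163.]
    [217.29 191.11] [210 183  16  18 135]
   rect ((523.5316772460938, 119.01602935791016), (17.554161071777344, 39.8631591796875), 53.89445495605469) [523.32576186 118.89431113   8.        ]
top tableR [ 15.  37. 139.]
top orange [  6. 158.  90.]
scene chB [106. 194. 133.]
    [307.47 179.4 ] [302 177  12   6  47]
scene chR [  2. 237. 196.]
    [341.71 187.94] [335 184  14   9  80]
scene chY [ 23. 255. 228.]
    [378.06 197.22] [371 193  16   9  97]
scene tY [ 26. 143. 178.]
    [303.76 195.94] [298 188  12  17 130]
scene tR [  7. 157. 155.]
    [169.78 176.88] [161 173  19   8 122]
scene tB [102.  60. 148.]
    [216.15 195.04] [209 192  16   8  47]
```

```bash
cat >> h.py <<'E'
def standframe(yaw):  # columns: x up slope, y along ledge, z normal
    return Rn.from_euler("z",yaw).as_matrix()@Rn.from_euler("y",-np.pi/6).as_matrix()
def toolM(xdir,n):  # tool z = -n, tool x ~ xdir
    z=-n;x=xdir-(xdir@z)*z;x/=np.linalg.norm(x);return np.c_[x,np.cross(z,x),z]
E
python3 - <<'E'
from h import *
t,s=shot("top"),shot("scene")
top=dict(B=(310.07,136.7),R=(349.5,133.34),Y=(389.51,129.97)); sc=dict(B=(307.47,179.4),R=(341.71,187.94),Y=(378.06,197.22))
P={k:tri([(t,top[k]),(s,sc[k])]) for k in top}
for k in P: print(k,P[k].round(1), 'resid', (proj(t,P[k])-top[k]).round(2),(proj(s,P[k])-sc[k]).round(2))
dv=P["B"]-P["Y"];yaw=np.arctan2(dv[1],dv[0])-np.pi/2;print("yaw",yaw,np.linalg.norm(dv))
F=standframe(yaw)
c=sum(P.values())/3
seatR=c-47.5*F[:,0]-4*F[:,2];print("red seat",seatR.round(1), "B seat",(seatR+88*F[:,1]).round(1))
for nm,uv,h in [("orange",(221,233),47),("ware",(291,230),64),("white",(363,233),45),("violet",(282,293),44),("green",(286,351),48),("bottle",(412,356),67)]:
    print(nm,onplane(t,np.array(uv)*.64,np.array([0,0,h]),np.array([0,0,1.]))[0].round(0))
q=quat(toolM(F[:,0],F[:,2]))
for k,off in (("B",88),("Y",-88),("R",0)):
    for h in (10,80,150):
        j=inverse_kinematics(seatR+off*F[:,1]+h*F[:,2],q);print(k,h,None if j is None else np.round(j,2))
E
```

```text
B [637.3 -90.4  61.6] resid [[ 0.19 -0.12]] [[-0.19  0.03]]
R [ 645.  -177.9   61.8] resid [[ 0.33 -0.18]] [[-0.34  0.06]]
Y [ 652.2 -265.8   62.2] resid [[ 0.08 -0.04]] [[-0.08  0.01]]
yaw 0.08445069009974171 176.10640701896048
red seat [ 605.8 -181.3   34.7] B seat [598.4 -93.7  34.7]
orange [613. 286.  47.]
ware [613. 183.  64.]
white [613.  83.  45.]
violet [526. 197.  44.]
green [443. 189.  48.]
bottle [435.  12.  67.]
B 10 [ 0.52  0.3  -0.41  2.13 -0.02  0.23 -1.31]
B 80 [ 0.7   0.13 -0.56  2.17 -0.16  0.36 -1.18]
B 150 [ 0.82 -0.06 -0.61  2.19 -0.36  0.53 -1.02]
Y 10 [ 0.79  0.44 -0.36  1.92 -0.34  0.38 -0.7 ]
Y 80 [ 0.84  0.29 -0.36  1.96 -0.4   0.5  -0.66]
Y 150 [ 0.89  0.15 -0.35  1.98 -0.43  0.64 -0.63]
R 10 [ 0.65  0.36 -0.36  2.05 -0.29  0.29 -0.89]
R 80 [ 0.75  0.19 -0.42  2.09 -0.34  0.42 -0.85]
R 150 [ 0.83  0.03 -0.44  2.1  -0.41  0.57 -0.8 ]
```

```bash
cat >> h.py <<'E'
YAW=0.0845; F0=standframe(YAW); SR=np.array([605.8,-181.3,34.7]); OFF=dict(B=88,R=0,Y=-88)
QS=quat(toolM(F0[:,0],F0[:,2]))
def seat0(k): return SR+OFF[k]*F0[:,1]
E
python3 - <<'E'
from h import *
import pickle
D={}
for k in "RYB":
    movep(seat0(k)+(150 if k=="R" else 70)*F0[:,2],QS); pause(.2)
    D[k]=shot("wrist",f"pics/w{k}.png"); print(k,current_time(),np.round(current_tcp_pos(),1),D[k]["C"].round(1), current_force())
pickle.dump(D,open("D1.pkl","wb"))
a=cv2.imread("pics/wB.png");b=cv2.imread("pics/wY.png")
cv2.imwrite("pics/wv.png",cv2.resize(a,(800,600),interpolation=cv2.INTER_CUBIC))
for k,t in (("B","wB"),): print(proj(D[k],seat0(k)),proj(D[k],seat0(k)+47.5*F0[:,0]+4*F0[:,2]))
E
```

```text
R 2.4083 [ 531.1 -188.1  164.7] [ 532.9 -188.6  308.9] [-0.22614336 -0.03851545  0.19612074]
Y 3.2083 [ 578.7 -271.4   96.5] [ 580.3 -271.4  240.7] [ 0.10561645 -0.35997503 -0.13317312]
B 4.1917 [563.6 -97.8  95.3] [565.5 -98.3 239.6] [-0.09194695 -0.1893487  -0.45848525]
[[252.79841042 213.29084404]] [[252.38975473 146.10386134]]
```

View pics/wv.png

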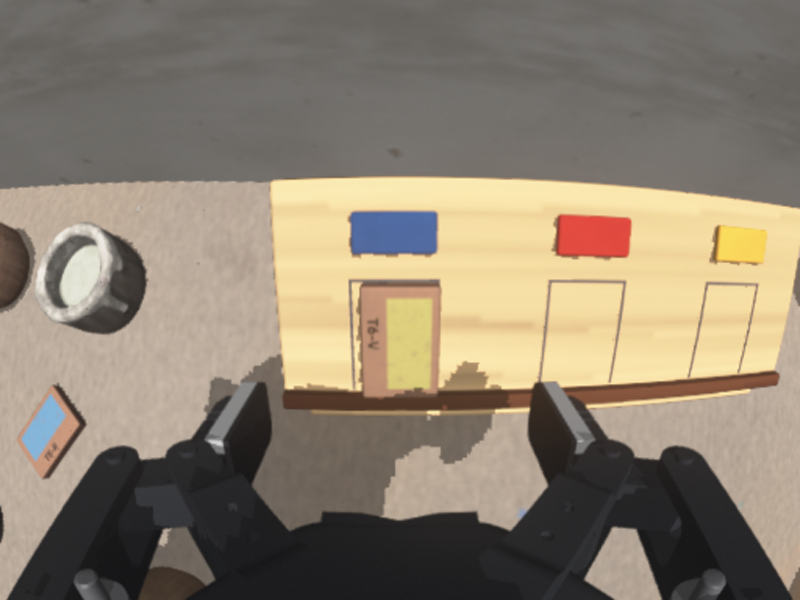

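The view at (800x600): blue chip (394,233), red chip (593,236), yellow chip (740,244). The yellow tile spans (362,284) to (440,396) with its glaze off-centre, and its outline shows on its left. I'll measure the chips and the tile from this view.

```bash
python3 - <<'E'
from h import *
import pickle
D=pickle.load(open("D1.pkl","rb"))
rng={"B":[(100,150,80),(115,255,255)],"R":[(0,190,120),(4,255,255)],"Y":[(20,170,150),(27,255,255)]}
f={}
for v in D:
    d=D[v]
    for k in "BRY":
        for c,a,m,hm in blobs(d,*rng[k],200,3000):
            ok=np.hypot(*(proj(d,seat0(k)+47.5*F0[:,0]+4*F0[:,2])[0]-c))<12
            if ok:
                W=onplane(d,np.argwhere(m)[:,::-1],seat0(k)+4*F0[:,2],F0[:,2]); L=(W-seat0(k))@F0
                r=cv2.minAreaRect(L[:,:2].astype(np.float32))
                print(v,k,a,"in seat0 frame",L.mean(0).round(2),"rect",np.round(r[0],2),np.round(r[1],1),round(r[2],1)); f.setdefault(k,[]).append((d,c))
for k in f: print(k,len(f[k]),((tri(f[k])-seat0(k))@F0).round(2))
d=D["B"];h=cv2.cvtColor(d["pixels"],cv2.COLOR_RGB2HSV)
for nm,(u,v) in dict(terra=(373,300),glaze=(410,340),wood=(320,320),wood2=(480,330),ledge=(330,400),table=(100,400),btile=(50,415),bterra=(50,455)).items(): print(nm,h[int(v*.64),int(u*.64)])
E
```

```text
Y B 547 in seat0 frame [46.12 -0.32  4.  ] rect [46.1   0.26] [15.6 33.8] 0.7
B 1 [ 107.22 -377.66  415.34]
terra [ 11 100 196]
glaze [ 26 111 221]
wood [ 19  92 236]
wood2 [ 20  93 236]
ledge [ 11 129  83]
table [ 15  42 190]
btile [103 100 219]
bterra [ 11  95 145]
```

```bash
cat >> h.py <<'E'
CH={"B":[(98,130,60),(118,255,255)],"R":[(0,175,100),(8,255,255)],"Y":[(19,130,120),(30,255,255)]}
def chips(d):
    o={}
    for k in "BRY":
        e=proj(d,seat0(k)+46.5*F0[:,0]+4*F0[:,2])[0]
        b=[x for x in blobs(d,*CH[k],150,4000) if np.hypot(*(x[0]-e))<12]
        if b: o[k]=min(b,key=lambda x:np.hypot(*(x[0]-e)))
    return o
E
python3 - <<'E'
from h import *
import pickle
D=pickle.load(open("D1.pkl","rb"));f={}
for v,d in D.items():
    for k,(c,a,m,hm) in chips(d).items():
        L=(onplane(d,np.argwhere(m)[:,::-1],seat0(k)+4*F0[:,2],F0[:,2])-seat0(k))@F0
        r=cv2.minAreaRect(L[:,:2].astype(np.float32)); f.setdefault(k,[]).append((d,c))
        print(v,k,a,L.mean(0).round(2),"rect",np.round(r[0],2),np.round(r[1],1),round(r[2],1))
for k in f:
    if len(f[k])>1: print(k,len(f[k]),((tri(f[k])-seat0(k))@F0).round(2))
d=D["B"];h=cv2.cvtColor(d["pixels"],cv2.COLOR_RGB2HSV).astype(int)
m=((h[...,0]<=15)&(h[...,1]>60)&(h[...,2]>140)|(h[...,0]>=23)&(h[...,0]<=32)&(h[...,1]>80)).astype(np.uint8)
m[:, :222]=0;m[:,290:]=0;m[:175]=0;m[255:]=0
m=cv2.morphologyEx(m,cv2.MORPH_CLOSE,np.ones((5,5)))
m=cv2.morphologyEx(m,cv2.MORPH_OPEN,np.ones((5,5)))
n,l,s,c=cv2.connectedComponentsWithStats(m);i=1+s[1:,4].argmax();print(s[i])
L=(onplane(d,np.argwhere(l==i)[:,::-1],seat0("B")+8*F0[:,2],F0[:,2])-seat0("B"))@F0
r=cv2.minAreaRect(L[:,:2].astype(np.float32));print("tile",np.round(r[0],2),np.round(r[1],1),round(r[2],1),L.mean(0))
E
```

```text
R B 492 [46.27  1.1   4.  ] rect [45.84  0.81] [32.3 15.3] 87.8
R R 680 [46.18  0.58  4.  ] rect [46.2   0.63] [33.8 15.7] 89.9
R Y 661 [46.2   0.79  4.  ] rect [46.14  0.43] [35.4 17.6] 89.7
Y B 593 [46.06 -0.76  4.  ] rect [46.09 -0.  ] [35.  16.2] 89.7
Y R 1076 [46.18 -0.25  4.  ] rect [46.07  0.24] [34.8 17. ] 89.9
Y Y 1452 [46.31  0.51  4.  ] rect [46.07  0.55] [17.7 35.3] 0.0
B R 1082 [46.    1.15  4.  ] rect [45.94  0.66] [16.8 34.5] 0.1
B Y 673 [46.15  1.16  4.  ] rect [46.1   0.61] [36.4 17.5] 89.9
B 2 [45.73  2.15  0.51]
R 3 [45.84  0.51  1.99]
Y 3 [46.07  0.53  2.93]
[ 230  183   52   71 3483]
tile [-1.49 -1.98] [51.2 34.1] 0.2 [ 0.20028681 -1.89654451  8.        ]
```

```bash
cat >> h.py <<'E'
SR1=SR+F0@np.array([-1.3,.5,0])
def seat(k): return SR1+OFF[k]*F0[:,1]
def down(p,n,h0,h1,step=1.,thr=2.5,speed=40):
    """step TCP along -n over point p from height h0 to h1; stop on contact"""
    f0=np.array(current_force())@n
    h=h0
    while h>h1:
        h=max(h-step,h1); servo_line(p+h*n,None,speed)
        f=np.array(current_force())@n-f0
        if abs(f)>thr: break
    return h,f
E
python3 - <<'E'
from h import *
n=F0[:,2]
move_gripper(34)
movep(seat("Y")+40*n,QS); servo_line(seat("Y")+27*n,None,60); pause(.2)
print(current_time(),current_opening())
print(down(seat("Y"),n,27,13)); p=np.array(current_tcp_pos()); print(((p-seat("Y"))@F0).round(2),current_time(),current_force())
servo_line(seat("Y")+45*n,None,100)
E
```

```text
6.05 34.09157090211683
(18.0, np.float64(21.16837113294611))
[ 0.1  -0.12 18.92] 8.3 [-13.02721442   2.59586899  16.76721055]
```

```bash
cat >> h.py <<'E'
X,Y,N=F0.T
def place(k):
    """tile held centred with TCP 20.5 above its underside"""
    s=seat(k)+1.5*X
    movep(s+60*N,QS); servo_line(s+25*N,None,100); pause(.15)
    f0=np.array(current_force())
    h,f=down(s,N,25,18,.5,2.5,25); print("down",h,f)
    p=s+(h+.0)*N; i=0
    f1=np.array(current_force())@X
    while i<5:
        i+=.4; servo_line(p-i*X,None,20)
        fx=np.array(current_force())@X-f1
        if fx>5: break
    print("slide",i,fx,"tcp in seat",((np.array(current_tcp_pos())-seat(k))@F0).round(2))
    servo_line(p-(i-.3)*X,None,20)
    move_gripper(60); 
    servo_line(p-i*X+60*N,None,100)
    print("t",current_time(),"force",np.round(current_force(),1))
E
python3 - <<'E'
from h import *
t=seat("B")-2.5*Y-.3*X
move_gripper(50)
movep(t+50*N,QS); servo_line(t+28*N,None,80); pause(.1)
print(down(t,N,28,20.5,2.5,4,50))
move_gripper(20,30); print(current_opening(),current_gripper_force(),current_force(),current_time())
servo_line(t+60*N,None,80)
movep(t+100*N,QS)
print(current_opening(),current_time())
place("Y")
shot("wrist","pics/afterY.png")
a=cv2.imread("pics/afterY.png");cv2.imwrite("pics/afterYb.png",cv2.resize(a,(800,600),interpolation=cv2.INTER_CUBIC))
E
```

```text
(20.5, np.float64(1.1057505521080917))
33.20166891779734 29.67592567205429 [-2.73415226  0.41313695  3.6885017 ] 11.3
32.75707280131283 12.225
down 20.5 4.35634611054827
slide 3.1999999999999997 7.022700073624106 tcp in seat [-0.79 -0.17 20.63]
t 19.2417 force [0.  0.7 0.1]
```

View pics/afterYb.png

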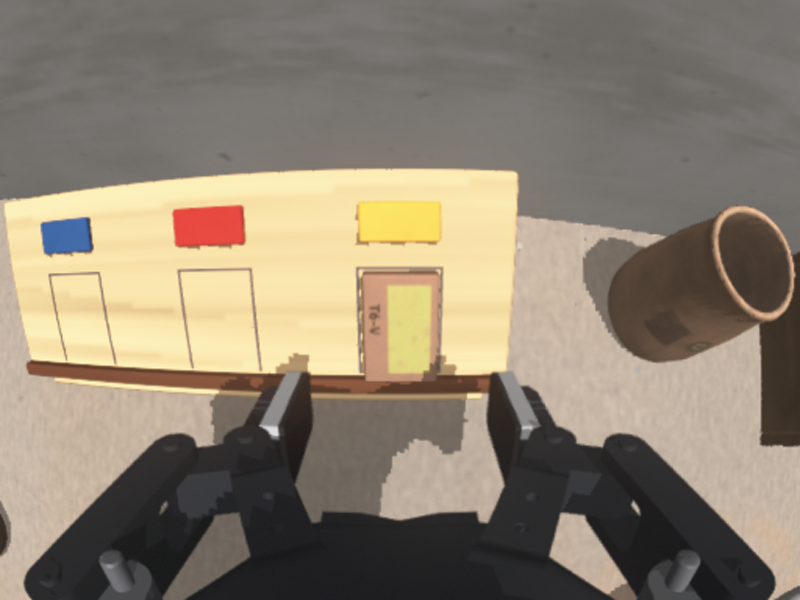

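Yellow now lies squarely inside its outline, at (362–441, 271–380) under the yellow chip. Next I'll hover over the blue and red tiles.

```bash
cat >> h.py <<'E'
Z=np.array([0,0,1.])
def hover(c,ang,h=75):
    """tool down, tool x along ang or ang+pi, whichever needs less joint motion"""
    best=None;j0=np.array(current_joint_positions())
    for a in (ang,ang+np.pi):
        q=quat(toolM(np.array([np.cos(a),np.sin(a),0]),Z));p=np.array([c[0],c[1],h])
        j=inverse_kinematics(p,q)
        if j is not None:
            e=np.abs(np.array(j)-j0).max()
            if best is None or e<best[0]: best=(e,p,q)
    movep(best[1],best[2])
def tilerect(d,c):
    h=cv2.cvtColor(d["pixels"],cv2.COLOR_RGB2HSV)
    m=cv2.inRange(h,np.array((0,70,50)),np.array((180,255,255)))
    m=cv2.morphologyEx(m,cv2.MORPH_CLOSE,np.ones((5,5)));m=cv2.morphologyEx(m,cv2.MORPH_OPEN,np.ones((7,7)))
    n,l,s,_=cv2.connectedComponentsWithStats(m);u,v=proj(d,[c[0],c[1],8])[0].round().astype(int);i=l[v,u]
    W=onplane(d,np.argwhere(l==i)[:,::-1],8*Z,Z);r=cv2.minAreaRect(W[:,:2].astype(np.float32))
    (a,b)=r[1];ang=np.radians(r[2]+(90 if b>a else 0));return np.array(r[0]),r[1],ang,W.mean(0)[:2],s[i]
E
python3 - <<'E'
from h import *
ims=[]
for nm,c,a in (("B",(523.5,119),144),("R",(533,285.5),111)):
    if nm=="B": movep(seat("B")+150*N,QS)
    hover(c,np.radians(a),110); pause(.2)
    d=shot("wrist",f"pics/t{nm}.png"); print(nm,tilerect(d,c),np.round(current_joint_positions(),2),current_time())
    ims.append(cv2.imread(f"pics/t{nm}.png"))
cv2.imwrite("pics/tt.png",cv2.resize(np.hstack(ims),(800,300),interpolation=cv2.INTER_AREA))
E
```

```text
B (array([520.19189453, 115.83435059]), (33.2979736328125, 51.70292663574219), np.float64(2.5139367173510463), array([520.96887164, 115.29747192]), array([ 238,  170,   43,   62, 2573], dtype=int32)) [-0.77  0.29  0.54  1.88 -0.17  1.02 -2.36] 21.8167
R (array([527.16967773, 285.29418945]), (33.01315689086914, 51.70379638671875), np.float64(1.9520309327645067), array([527.02203588, 286.14915292]), array([ 229,  167,   43,   62, 2582], dtype=int32)) [-0.62  0.4   0.06  1.68 -0.03  1.06 -0.18] 23.95
```

View pics/tt.png

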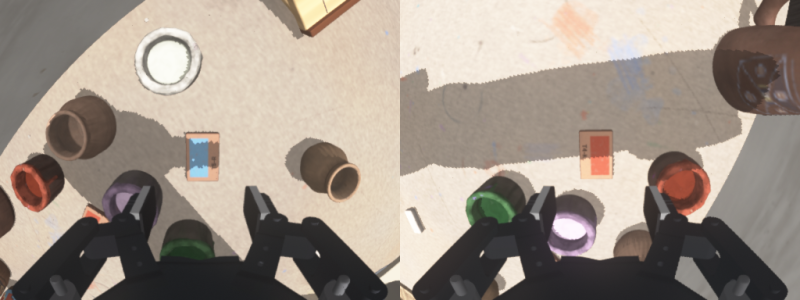

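Both tiles are clear of the pots: the blue one is at (202,157) in the left half and the red one at (596,155) in the right half. The measured size, 33 x 52 mm, matches the tile. Picking red.

```bash
cat >> h.py <<'E'
def pick(c,ang,k):
    move_gripper(45); hover(c,ang,60)
    p=np.array([c[0],c[1],0]); servo_line(p+27*Z,None,100); pause(.1)
    print("down",down(p,Z,27,20.5,2.2,4,50))
    move_gripper(20,30); print(current_opening(),current_gripper_force(),np.round(current_force(),1),current_time())
    servo_line(p+170*Z,None,150)
    movep(seat(k)+140*N,QS); print("carry",current_opening(),current_time())
E
python3 - <<'E'
from h import *
pick((527.2,285.3),1.952,"R"); 
d=shot("wrist","pics/carryR.png")
place("R")
E
```

```text
down (20.5, np.float64(-0.6246185087943803))
33.10564465128407 29.99166637659073 [-0.9  0.2  0.9] 26.1583
carry 32.928328981106574 29.0333
down 21.0 9.146044704995553
slide 1.6 6.220238685206706 tcp in seat [ 1.460e+00 -2.000e-02  2.134e+01]
t 34.55 force [ 0.  -0.9 -0. ]
```

```bash
python3 - <<'E'
from h import *
print(np.round(current_tcp_pos(),1))
a=shot("wrist","pics/afterR.png");a=cv2.imread("pics/afterR.png")
cv2.imwrite("pics/afterRb.png",cv2.resize(a[150:280,130:400],None,fx=2.9,fy=2.9,interpolation=cv2.INTER_CUBIC))
E
```

```text
[ 564.2 -184.   103.9]
```

View pics/afterRb.png

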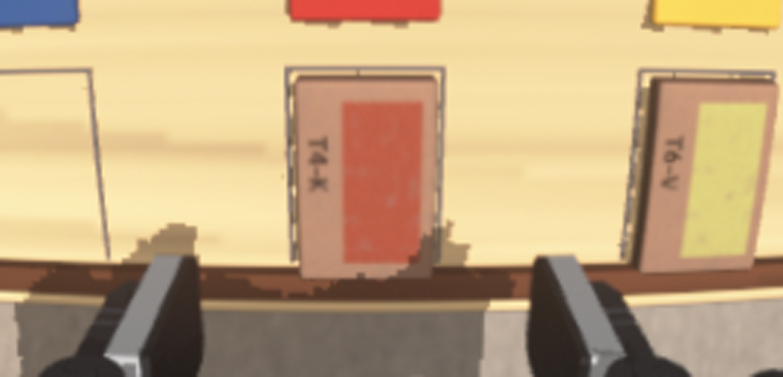

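Red lies squarely in its outline at (297–437, 77–277), parallel to the lines. I'll check the numbers for red and yellow, then pick blue.

```bash
cat > chk.py <<'E'
from h import *
def chk(d,ks):
    h=cv2.cvtColor(d["pixels"],cv2.COLOR_RGB2HSV).astype(int)
    g,b=np.meshgrid(np.arange(512),np.arange(384))
    uv=np.c_[g.ravel(),b.ravel()]
    for k in ks:
        L=(onplane(d,uv,seat(k)+8*N,N)-seat(k))@F0
        near=((abs(L[:,1])<25)&(L[:,0]<34)&(L[:,0]>-30)).reshape(384,512)
        wood=(h[...,0]>=16)&(h[...,0]<=22)
        m=(near&~wood&(h[...,2]>125)&(h[...,1]>60)).astype(np.uint8)
        m=cv2.morphologyEx(cv2.morphologyEx(m,cv2.MORPH_CLOSE,np.ones((5,5))),cv2.MORPH_OPEN,np.ones((7,7)))
        n,l,s,_=cv2.connectedComponentsWithStats(m);i=1+s[1:,4].argmax()
        r=cv2.minAreaRect(L[(l==i).ravel()][:,:2].astype(np.float32));print(k,np.round(r[0],2),np.round(r[1],1),round(r[2],1))
E
python3 - <<'E'
from chk import *
chk(shot("wrist"),"RY")
movep(seat("B")+120*N,QS)
pick((520.3,115.8),2.514,"B"); place("B")
movep(seat("R")+140*N,QS);pause(.2)
d=shot("wrist","pics/end.png");chk(d,"BRY")
a=cv2.imread("pics/end.png");cv2.imwrite("pics/endb.png",cv2.resize(a[110:300],None,fx=1.56,fy=1.56,interpolation=cv2.INTER_CUBIC)); print(current_time())
E
```

```text
R [-1.11  2.87] [43.9 56.3] 90.0
Y [-1.48 -4.36] [57.3 40.5] 0.6
down (20.5, np.float64(0.3062356156171075))
32.70357744560034 30.083287954330444 [-0.4 -1.1  1.4] 38.3583
carry 32.800306589633585 40.6417
down 21.0 12.536563461346562
slide 3.1999999999999997 7.533609252647117 tcp in seat [ 0.33 -0.18 21.39]
t 47.25 force [-1.2  0.7  0.3]
B [-1.37  0.61] [56.9 48.6] 1.4
R [-1.25  0.24] [57.1 49.5] 0.1
Y [-1.22 -0.12] [50.  56.9] 89.5
48.0
```

View pics/endb.png

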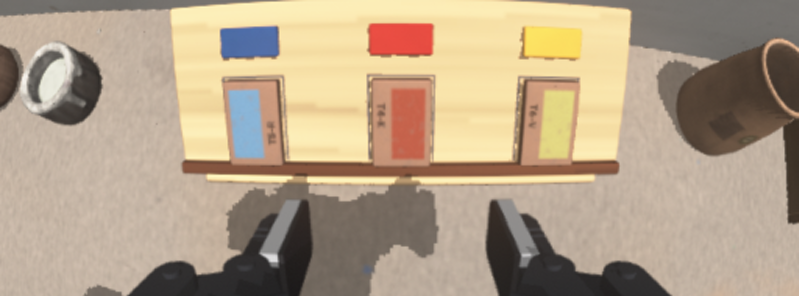

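All three tiles are in their places: blue (253,122), red (401,122) and yellow (549,121). One close check of the ledge contact before handing in.

```bash
python3 - <<'E'
from chk import *
d=shot("wrist")
G={"B":[(95,50,100),(112,255,255)],"R":[(0,125,90),(9,255,255)],"Y":[(23,80,120),(32,255,255)]}
for k in "BRY":
    e=proj(d,seat(k)+8*N)[0]
    for c,a,m,hm in blobs(d,*G[k],100,3000):
        if np.hypot(*(c-e))<25:
            L=(onplane(d,np.argwhere(m)[:,::-1],seat(k)+8*N,N)-seat(k))@F0
            r=cv2.minAreaRect(L[:,:2].astype(np.float32));print(k,a,np.round(r[0],2),np.round(r[1],1),round(r[2],1),hm)
t=shot("top","pics/top1.png");a=cv2.imread("pics/top0_raw.png");b=cv2.imread("pics/top1.png")
df=cv2.absdiff(a,b).max(2)
for nm,(u,v) in dict(orange=(221,233),ware=(291,230),white=(363,233),violet=(282,293),green=(286,351),bottle=(412,356)).items():
    u,v=int(u*.64),int(v*.64);print(nm,(df[v-17:v+18,u-17:u+18]>40).sum())
e=cv2.imread("pics/end.png")[150:225,130:380]
cv2.imwrite("pics/endc.png",cv2.resize(e,None,fx=3.2,fy=3.2,interpolation=cv2.INTER_CUBIC))
E
```

```text
B 780 [-1.01  4.  ] [41.  18.2] 0.2 [103.  86. 211.]
R 956 [-1.17 -4.44] [18.6 41.1] 89.8 [  6. 153. 197.]
Y 758 [-1.27 -4.9 ] [18.2 40.1] 90.0 [ 26. 108. 227.]
orange 0
ware 0
white 0
violet 0
green 0
bottle 31
```

View pics/endc.png

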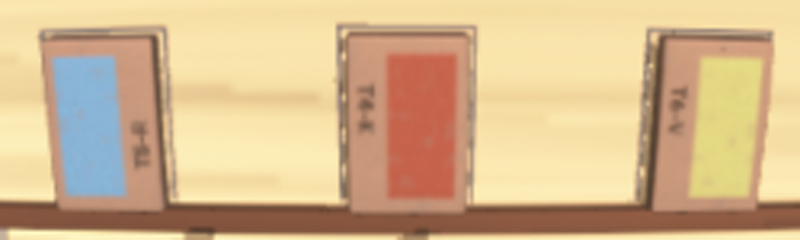

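Blue, red and yellow all sit against the ledge. They agree within 0.3 mm along the slope and are turned by no more than 0.2°. The pots have not moved; the small pixel change at the bottle looks like the arm's shadow, since the arm never went near it.

```bash
python3 - <<'E'
from h import *
print(current_time()); print(sign_off())
E
```

```text
48.1
the job is handed in; nothing more can be done
None
```

I placed all three tiles glaze up below their own chips, square in their outlines and down against the ledge, and handed the job in at 48.1 s of the 64 s allowed; the pots and jar showed no change in the top camera, and the small change at the bottle I took for the arm's shadow without checking further.

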